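# Lock the vegetable slicer's guard and hold its pusher down in the feed slot

## Task

First lock the vegetable slicer: take the blue-headed pin from the grey parking block, stand it fully home in the round bore in the top of the slicer and let go of it. Then take the orange pusher from the block by its handle, pass it down through the narrow feed slot beside the pin and press it against the sprung feed plate until its collar is fully down on the slicer's top. Finish while still gripping the handle and holding the pusher down there (the spring would push it back up), and do not disturb the peeler, timer, spice jar and carrot piece standing about.

Things in the scene. Friction and masses are not known exactly. Their poses are not given: they have to be found in the camera images.
- slicer: Bench vegetable slicer, fixed to the table, may stand left or right and turned by up to 0.35 rad: white block 130 (x) x 160 (y) mm with a green band on a grey base 150 x 180 mm, flat top 100 mm above the table. In its top are a feed slot (with a dark steel trim) and a round bore. Origin: centre of its underside on the table; z up, y along the length of the slot. A small black dial stands 10 mm out of its -x side, toward the robot.
- slot_mouth (a point): Centre of the feed slot in the plane of the slicer's top (100 mm above the table, at slicer x 0, y -22 mm); axes as the slicer's. The throat is 18 mm (x) by 46 mm (y), that is 2 mm larger than the pusher's blade each way, and its mouth has a 4 mm 45-degree chamfer outside that. Straight down, the sprung feed plate lies 44 mm below the mouth.
- bore_mouth (a point): Centre of the locking bore in the plane of the slicer's top (at slicer x 0, y +45 mm, 67 mm from the slot's centre): vertical, 16 mm in diameter, open 78 mm deep, with a 4 mm 45-degree chamfer.
- feed_plate (a joint): Travel of the sprung feed plate inside the slot, in m: 0 at rest (44 mm below the mouth), growing as it is pressed down, stop at 0.024. About 2 N starts it, about 8 N with the pusher fully home, where it reads about 0.020.
- caddy: Grey parking block, fixed, 80 (x) x 140 (y) mm, top 70 mm above the table, on a thin black foot 90 x 150 mm; may stand left or right. The pusher hangs by its collar in the large loose pocket, the pin by its flange in the small one (4 mm play all round). Origin: centre of its underside; z up.
- pusher: Loose orange pusher, 120 g, upright. Origin: centre of the underside of its foot; z up along it, y along its wide side, x across its thin side. Going up: black rubber foot 11 (x) x 39 (y) mm, 4 mm high; blade 16 x 44 mm up to 64 mm; collar 32 x 60 mm from 64 to 72 mm; handle 26 x 46 mm with black stripes from 71 to 121 mm. It fits the slot either way round with its y along the slicer's y.
- pusher_collar (a point): Centre of the underside of the pusher's collar, 64 mm above its foot; it comes to rest on the slicer's top.
- pusher_grip (a point): Middle of the pusher's handle, 98 mm above its foot; grip it here across its 26 mm (pusher x).
- lock_pin: Loose locking pin, 50 g, upright. Origin: centre of its lower tip; z up along it. Steel shaft 14 mm in diameter and 50 mm long (lowest 4 mm only 10 mm in diameter), blue flange 30 mm in diameter from 50 to 54 mm, blue round head 22 mm in diameter from 54 to 86 mm.
- pin_flange (a point): Centre of the underside of the pin's flange, 50 mm above its tip; it rests on the slicer's top when the pin is home.
- pin_grip (a point): Middle of the pin's head, 72 mm above its tip; grip it here.
- peeler: Bystander: swivel peeler with a green handle, 158 x 21 x 13 mm, lying between slicer and block. Origin under its centre.
- timer: Bystander: round white kitchen timer with a green cap, 64 mm wide, 37 mm high, behind the work. Origin under its centre.
- spice_jar: Bystander: spice jar with a white cap, 47 mm wide, 98 mm high, behind the work. Origin under its centre.
- carrot_piece: Bystander: orange carrot piece 44 x 67 x 41 mm, behind the work. Origin under its centre.
Not all that is in view belongs to the job. Of the things that look like the pusher, the larger one is meant. What is shaped like the slicer but red is not meant.

How it is judged:
On the way, in this order (a step that is already met when the one before it is completed fails the run):
1. the pin stands home in the bore and is let go, the pusher not yet in the slot (z of pin_flange in the frame of bore_mouth below 0.003 m and horizontal distance between pin_flange and bore_mouth below 0.004 m and angle between lock_pin's own z axis and vertical below 0.08 rad and contact force between the fingers and lock_pin below 0.1 N and (z of pusher_collar in the frame of slot_mouth above 0.066 m or horizontal distance between pusher and slot_mouth above 0.05 m)), for 0.2 s.
2. the pusher's blade has entered the feed slot (horizontal distance between pusher and slot_mouth below 0.006 m and angle between the y axis of pusher and the y axis of slicer, either way round below 0.12 rad and angle between pusher's own z axis and vertical below 0.1 rad and z of pusher in the frame of slot_mouth below -0.015 m), for 0.1 s.
At the end, for the whole second after the job is handed in: Pin upright in the bore, flange within 3 mm of the slicer's top, fingers off it. Pusher upright in the feed slot, collar within 3 mm of the top, feed plate pressed at least 15 mm, at rest, the gripper still closed on its handle and holding it down (z of pin_flange in the frame of bore_mouth below 0.003 m and horizontal distance between pin_flange and bore_mouth below 0.004 m and angle between lock_pin's own z axis and vertical below 0.08 rad and horizontal distance between pusher and slot_mouth below 0.006 m and angle between the y axis of pusher and the y axis of slicer, either way round below 0.12 rad and angle between pusher's own z axis and vertical below 0.1 rad and z of pusher_collar in the frame of slot_mouth below 0.003 m and value of joint feed_plate above 0.015 m and contact force between the fingers and pusher above 2 N and distance between the grasp point and pusher_grip below 0.04 m and linear speed of pusher below 0.01 m/s and contact force between the fingers and lock_pin below 0.1 N); the arm keeps its last pose, push and grip.
It fails at once if the peeler is displaced by more than 30 mm (distance of peeler from where it was at the start of the episode above 0.03 m).
It fails at once if the timer is displaced by more than 30 mm (distance of timer from where it was at the start of the episode above 0.03 m).
It fails at once if the spice jar is displaced by more than 30 mm (distance of spice_jar from where it was at the start of the episode above 0.03 m).
It fails at once if the carrot piece is displaced by more than 30 mm (distance of carrot_piece from where it was at the start of the episode above 0.03 m).
It also fails if it takes over 72 s, if anything falls off the work surface, if the arm or the gripper's body presses on something with over 40 N, if the wrist force passes 120 N, or if a joint passes its speed limit or range.

## Robot

A 6-joint arm with a two-finger parallel gripper is mounted at the origin on a cart in front of the work surface, level with it; the furniture and walls round the work are solid. World frame = base frame: x ahead of the robot, y to its left, z up, the work surface at z = 0. Lengths are in m, angles in rad, forces in N, time in s.
With the tool pointing down it reaches from about 0.225 to 0.875 m from the base axis. Payload 3.4 kg.
Tool frame: the origin (TCP) lies on the centre line of the jaws, within the pads' length; the fingertips stand 11 mm ahead of it and the grasp point (between the pads) lies 8 mm behind it; z points along the fingers, y is the line along which they close (so a half turn about z gives the same grasp; the last joint's range is limited). The gripper opens to 85 mm and grips with 20 to 120 N. Pads are 22 mm wide; open, the fingers measure 114 mm over their backs; the gripper's body (76 mm by 85 mm) begins 54 mm behind the grasp point. The pads swing forward as they close: fully open they stand 13 mm farther back than shut.
Start: joints at [-0.121, 0.276, 1.505, -0, 1.361, -0.121], TCP at [0.575, -0, 0.214] pointing down, gripper open.
Joint ranges: [-2.89, 2.89], [-0.75, 2.08], [0.22, 2.7], [-1.18, 4.32], [0.11, 2.71], [-2.7, 2.7]. Speed limits (rad/s): [2.57, 2.57, 3.14, 3.14, 3.14, 3.14].

## Interface

Orientations are given as a unit quaternion [w, x, y, z].
In Python, from rig import manip, eyes, job gives the robot as it stands.
- The arm moves only by the tool drive_tool, never from a script. Its argument "rows" is a list of rows, each a list of 3 entries, a list of its own where there are three numbers: the turn, a rotation vector about the world's x, y, z in rad, then the shift along the world's x, y, z in cm, then the finger opening in cm, from 0 to 8.54. A call has 1 to 8 rows; each row shifts and turns the commanded pose from where the row before left it; what a row does not reach is not made up. A row lasts 1/8 s, in which the tool goes at most 62.5 mm and 10.7 degrees, less where a joint would pass 70% of its speed; a pose out of reach is approached as far as the arm can. A call is refused whole if a number of a shift passes 6.25 or a number of a turn 0.188, either way. A call with a gripper value outside its range is refused whole. The fingers move at their own pace and stop on an object; "force" is the grip in N (left out, the last holds). Time passes only in rows, so rows that do not move let the fingers close. It gives the time, the measured TCP pose, the force, the opening and the grip force at its end, in the units of the state.
- manip.get_state(): the state, without advancing time (a new reading comes with each control period).
- eyes.get_image(name): name is "scene" or "side" or "wrist"; returns the picture (384x512x3 uint8, red, green, blue); there is no depth.
- eyes.get_calibration(name): a dict with "camera_matrix" (3x3 intrinsics, pixels), "view" (4x4, takes a point from world to camera coordinates). Camera axes: x right, y up, looking along -z (the intrinsics and any distortion apply to the point x, -y, -z); pixel columns grow to the right and rows downward; lengths in m; the calibration is good to about 2 mm. A picture is of the moment at which its call begins: read the wrist's pose just before it. get_calibration takes no time and is no camera call; for the wrist camera it gives the pose at the moment of the call.
- job.sign_off(): hands the job in; it is judged then, once.
The state is a dict: "clock": time; "qpos": joint angles; "qd": joint speeds; "effort": joint torques, N m; "position": TCP position; "ee_rot": TCP orientation; "contact_force": force on the tool from outside, world axes, zero at the start; "moment": the same for the moment, N m; "width": finger opening in m; "gripper_force": force on a finger pad.
Only numpy, scipy, OpenCV 4.12 (cv2) and the standard library are available. Lean on these libraries where they do the work, as an engineer would, in place of code of your own. Each camera call takes 0.05 s, during which the arm holds its last target. There are 200 camera calls.

## Working session

There is one attempt and no reset: what is moved stays moved. The work goes in short steps, Python scripts to look and compute and a tool call to move; the robot and the scene stay as the last step left them, time stands still between calls to the robot, and variables do not carry over. Pictures are saved under pics/ and viewed, at most 10 in all, crops included, and the job is handed in when it is done.

Besides the shell and the picture viewer there is one more tool, called as name(argument=value, ...) on one line, values as JSON. drive_tool: Moves the arm, as the interface text tells. Its arguments: {"type":"object","properties":{"rows":{"type":"array"},"force":{"type":"number"}},"required":["rows"]}

```bash
mkdir -p pics
cat > h.py <<'E'
import numpy as np, cv2
from rig import manip, eyes, job
def ray(name,uv,cal=None):
    c=cal or eyes.get_calibration(name); K=np.array(c["camera_matrix"]);V=np.array(c["view"])
    R=V[:3,:3];o=-R.T@V[:3,3]
    d=np.linalg.inv(K)@np.array([uv[0],uv[1],1.]);d=R.T@(d*[1,-1,-1]);return o,d/np.linalg.norm(d)
def onz(name,uv,z,cal=None):
    o,d=ray(name,uv,cal);return o+d*(z-o[2])/d[2]
def proj(name,p,cal=None):
    c=cal or eyes.get_calibration(name);V=np.array(c["view"]);q=V[:3,:3]@np.array(p)+V[:3,3]
    q=np.array(c["camera_matrix"])@(q*[1,-1,-1]);return q[:2]/q[2]
def save(name,fn):
    cal=eyes.get_calibration(name);im=eyes.get_image(name)[:,:,::-1].copy();cv2.imwrite("pics/"+fn+".png",im);return im,cal
E
python3 - <<'E'
from h import *
ims=[]
for n in("scene","side","wrist"):
    im,c=save(n,n+"0");o,d=ray(n,(256,192));print(n,o.round(3),d.round(3),{k:v for k,v in c.items() if k!="view"});ims.append(im)
a=cv2.resize(np.hstack(ims[:2]),None,fx=.78,fy=.78)
cv2.imwrite("pics/a.png",np.vstack([cv2.resize(ims[0],(720,540))]))
cv2.imwrite("pics/b.png",cv2.resize(ims[2],(720,540)))
s=manip.get_state();print(s)
E
```

```text
scene [-0.013 -0.577  0.897] [ 0.492  0.5   -0.713] {'camera_matrix': array([[450.64398318,   0.        , 258.11695569],
       [  0.        , 450.64398318, 186.88022731],
       [  0.        ,   0.        ,   1.        ]])}
side [ 0.474 -0.791  0.597] [ 0.137  0.814 -0.565] {'camera_matrix': array([[381.83656327,   0.        , 251.95748903],
       [  0.        , 381.83656327, 188.63328148],
       [  0.        ,   0.        ,   1.        ]])}
wrist [0.574 0.078 0.373] [-0.006 -0.307 -0.952] {'camera_matrix': array([[320.35922175,   0.        , 257.2464732 ],
       [  0.        , 320.35922175, 189.39297278],
       [  0.        ,   0.        ,   1.        ]])}
{'clock': 0.15, 'qpos': array([-1.21004700e-01,  2.76450593e-01,  1.50581117e+00, -3.64344758e-05,
        1.36071229e+00, -1.21047479e-01]), 'qd': array([ 0.0020649 , -0.00400752, -0.00367608, -0.00040119,  0.0004179 ,
       -0.00027199]), 'effort': array([ 9.65923646e-04, -4.17143512e+01, -2.46032345e+01, -1.26433165e-04,
        7.58384820e-03, -3.43765259e-05]), 'position': array([5.74591822e-01, 2.78409573e-05, 2.13450372e-01]), 'ee_rot': array([-5.32807964e-04,  7.07088793e-01,  7.07124432e-01, -4.39886896e-04]), 'contact_force': array([-0.1980911 ,  0.16200098,  0.47330699]), 'moment': array([-0.01138687,  0.01452019,  0.01495062]), 'gripper_force': 0.0, 'width': 0.08540631405805287}
```

View pics/a.png

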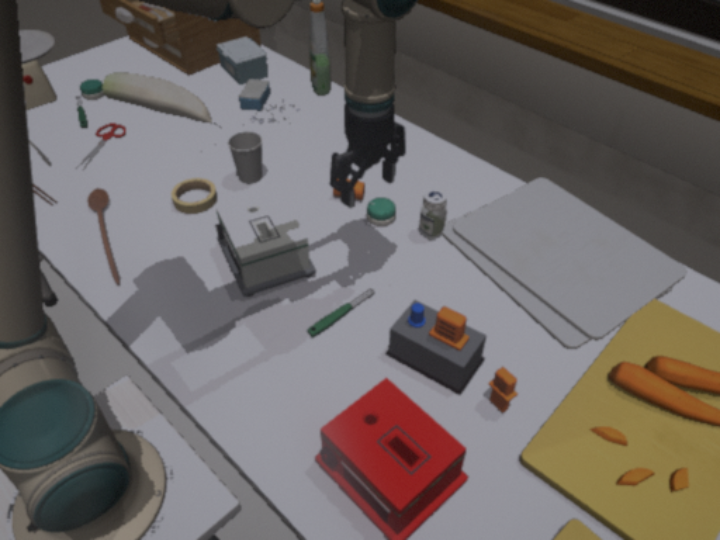

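View pics/b.png

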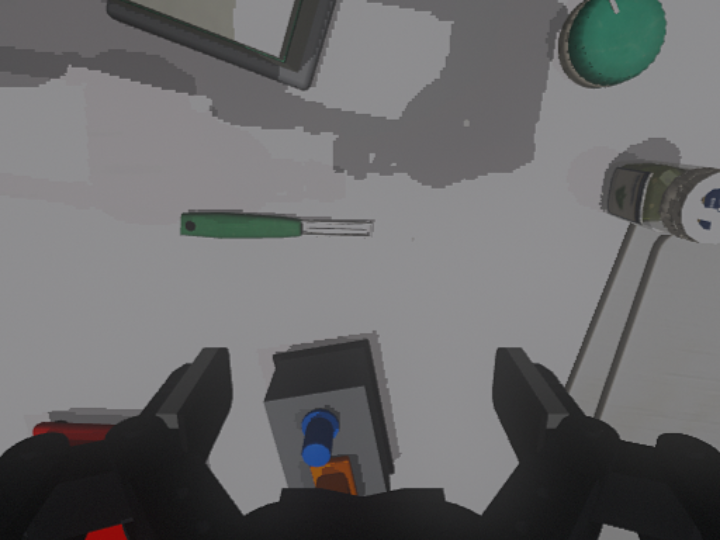

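The scene view (720x540) shows the white slicer at about (265,245), with its bore at (253,210) and slot at (264,229). The grey block is at (437,345), with the pin at (417,315) and the pusher at (450,325). The red decoy slicer is at (390,450) and the small decoy pusher at (503,388). The wrist view shows the pin and the block below the image centre, and the peeler at (275,225).

Run:
```python
from h import *
k=512/720
for n,uv,z in(("bore",(253,210),.1),("slot",(264,229),.1),("pinhead",(417,308),.1),("pushertop",(451,317),.127),("caddyNear",(390,345),.07),("caddyNearTopLeft",(419,303),.07),("caddyRight",(485,338),.07),("jar",(433,200),.098),("timer",(381,206),.037),("smallpusher",(503,375),.06),("peelerL",(313,332),.01),("peelerR",(372,293),.01)):
    print(n,onz("scene",np.array(uv)*k,z).round(3))
```

```text
bore [0.505 0.245 0.1  ]
slot [0.485 0.186 0.1  ]
pinhead [ 0.542 -0.148  0.1  ]
pushertop [ 0.547 -0.214  0.127]
caddyNear [ 0.471 -0.154  0.07 ]
caddyNearTopLeft [ 0.574 -0.127  0.07 ]
caddyRight [ 0.593 -0.255  0.07 ]
jar [0.778 0.019 0.098]
timer [0.746 0.129 0.037]
smallpusher [ 0.561 -0.317  0.06 ]
peelerL [ 0.43  -0.006  0.01 ]
peelerR [ 0.572 -0.015  0.01 ]
```

drive_tool(rows=[[[0,0,0],[-1.6,4.6,1.2],8.54],[[0,0,0],[-1.6,4.6,1.2],8.54],[[0,0,0],[-1.6,4.6,1.2],8.54],[[0,0,0],[-1.6,4.6,1.2],8.54],[[0,0,0],[-1.6,4.6,1.2],8.54],[[0,0,0],[0,0,0],8.54],[[0,0,0],[0,0,0],8.54]])

```text
clock: 1.02
position: [0.4949, 0.2295, 0.2737]
ee_rot: [0.0, 0.707, 0.707, -0.001]
contact_force: [0.4, -0.1, -0.0]
width: 0.0852
gripper_force: 0.0
```

Run:
```python
from h import *
im,c=save("wrist","w1");print(manip.get_state()["position"])
import pickle;pickle.dump(c,open("w1.pkl","wb"));cv2.imwrite("pics/w1v.png",cv2.resize(im,(768,576)))
```

```text
[0.49504725 0.22906348 0.27350983]
```

View pics/w1v.png

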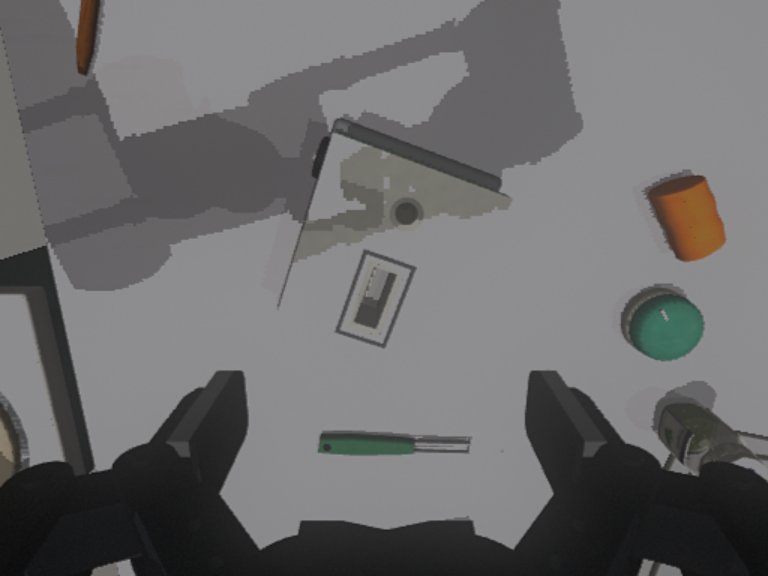

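The slot's trim frame spans (337–415, 250–346) and the bore is at (407,212) in the 768x576 view. The slicer is turned clockwise by about 0.3 rad. I'll measure both with sub-pixel precision.

```bash
cat > slot.py <<'E'
from h import *
def slot(im,cal,bore0,slot0,z=.1):
    g=cv2.cvtColor(im,cv2.COLOR_BGR2GRAY)
    out={}
    m=(g<115).astype(np.uint8)
    for ref in (110,100,90,120):
        m=(g<ref).astype(np.uint8)
        cs,_=cv2.findContours(m,cv2.RETR_EXTERNAL,cv2.CHAIN_APPROX_NONE)
        for nm,p in(("bore",bore0),("slot",slot0)):
            for c in cs:
                x,y,w,h=cv2.boundingRect(c)
                if x-2<=p[0]<=x+w+2 and y-2<=p[1]<=y+h+2 and w<150 and h<150 and w>6:
                    pts=np.array([onz("wrist",q,z,cal)[:2] for q in c[:,0].astype(float)])
                    r=cv2.minAreaRect((pts*1e4).astype(np.float32))
                    print(ref,nm,np.array(r[0])/1e4,np.array(r[1])/10,r[2],"px",cv2.boundingRect(c))
E
python3 - <<'E'
from slot import *
import pickle;c=pickle.load(open("w1.pkl","rb"));im=cv2.imread("pics/w1.png")
slot(im,c,(271,141),(250,199))
g=cv2.cvtColor(im,cv2.COLOR_BGR2GRAY);print(g[126:158:2,256:288:2]);print(g[199,215:285:2])
E
```

```text
110 bore [0.50743662 0.25661272] [23.50841217 19.07045135] 6.492695331573486 px (260, 131, 23, 20)
110 slot [0.48525493 0.19077261] [67.97883301 39.9091095 ] 70.35885620117188 px (223, 166, 55, 66)
100 bore [0.50736494 0.25614724] [21.92522736 17.67523041] 0.08893286436796188 px (260, 132, 22, 18)
100 slot [0.48506128 0.19084172] [67.97883301 39.49784546] 70.35885620117188 px (224, 166, 54, 66)
90 bore [0.50790684 0.25575989] [18.07959747 15.64971924] 56.58649826049805 px (263, 132, 18, 18)
90 slot [0.48487402 0.19116042] [67.50443726 38.93093262] 70.35885620117188 px (224, 167, 53, 65)
120 slot [0.48515527 0.19105385] [68.43538208 40.38054199] 70.33920288085938 px (223, 166, 55, 66)
[[116 116 118 118 117 118 116 116 123 141 136 115 115 116 115 117]
 [118 118 117 117 117 117 117 117 115 115 114 115 114 116 114 116]
 [117 117 117 117 117 117 116 118 116 116 115 115 115 114 115 116]
 [117 115 116 116 117 108  89  89  88  93 109 116 114 114 115 117]
 [145 114 116 115  91  93  92  91  89  89  88  99 115 116 116 116]
 [115 115 115  97  95  72  60  61  62  65  89  86 105 117 116 117]
 [117 116 110  95  81  62  62  61  65  65  64  91  89 118 118 117]
 [117 116 100  99  63  68  68  68  67  67  64  79  90 106 118 117]
 [117 116  99  98  64  67  67  68  68  66  65  74  89 104 117 118]
 [101 115  99 101  64  66  68  69  68  68  65  87  89 102 116 117]
 [115 113 104 101  81  67  68  68  68  67  72 132  94 143 142 142]
 [114 114 114 100 102  82  67  67  67  79 140 133 129 141 140 140]
 [114 115 115 108 101 135 137 139 140 138 136 136 141 141 140 141]
 [114 117 115 123 135 132 133 134 135 135 137 141 140 140 140 140]
 [122 140 140 140 140 140 140 137 137 141 141 141 140 140 140 140]
 [141 140 140 139 139 140 141 140 140 140 140 140 140 141 140 141]]
[141 141 141 141 141 141 140 143  83  92 143 139 132 117  76  78  75 118
 118  59  70  73 141 141 140 138  71 109 142 141 140 141 141 141 142]
```

drive_tool(rows=[[[0,0,0],[0.7,-5.6,0],8.54],[[0,0,0],[0.7,-5.6,0],8.54],[[0,0,0],[0.7,-5.6,0],8.54],[[0,0,0],[0.7,-5.6,0],8.54],[[0,0,0],[0.7,-5.6,0],8.54],[[0,0,0],[0.7,-5.6,0],8.54],[[0,0,0],[0.7,-5.6,0],8.54],[[0,0,0],[0,0,0],8.54]])

```text
clock: 2.08
position: [0.5435, -0.1677, 0.2728]
ee_rot: [-0.0, 0.71, 0.704, -0.001]
contact_force: [1.4, 0.8, -0.8]
width: 0.0854
gripper_force: 0.0
```

Run:
```python
from h import *
manip.get_state();eyes.get_image("wrist")
im,c=save("wrist","w2");print(manip.get_state()["position"])
import pickle;pickle.dump(c,open("w2.pkl","wb"));cv2.imwrite("pics/w2v.png",cv2.resize(im,(768,576)))
hsv=cv2.cvtColor(im,cv2.COLOR_BGR2HSV)
for nm,lo,hi in(("blue",(100,120,40),(130,255,255)),("orange",(5,150,60),(20,255,255))):
    m=cv2.inRange(hsv,lo,hi);cs,_=cv2.findContours(m,0,1)
    for q in cs:
        if cv2.contourArea(q)>60:print(nm,cv2.contourArea(q),cv2.boundingRect(q),cv2.minAreaRect(q))
```

```text
[ 0.54319471 -0.16335906  0.27323957]
blue 511.0 (243, 133, 26, 28) ((255.50003051757812, 145.50001525878906), (25.455841064453125, 25.455841064453125), 45.0)
orange 68.5 (295, 337, 13, 10) ((301.0, 341.5), (9.0, 12.0), 90.0)
orange 62.0 (359, 323, 10, 20) ((362.0, 332.5), (6.600000381469727, 18.799999237060547), 36.869895935058594)
orange 267.5 (254, 277, 16, 23) ((261.2861328125, 287.8901672363281), (13.761175155639648, 22.352407455444336), 8.746162414550781)
orange 64.0 (252, 259, 20, 27) ((261.1959533691406, 272.92572021484375), (15.96017074584961, 26.721590042114258), 8.972626686096191)
orange 1149.0 (249, 172, 34, 61) ((266.7301940917969, 201.8943328857422), (58.41946792602539, 27.02898597717285), 79.3803482055664)
```

View pics/w2v.png

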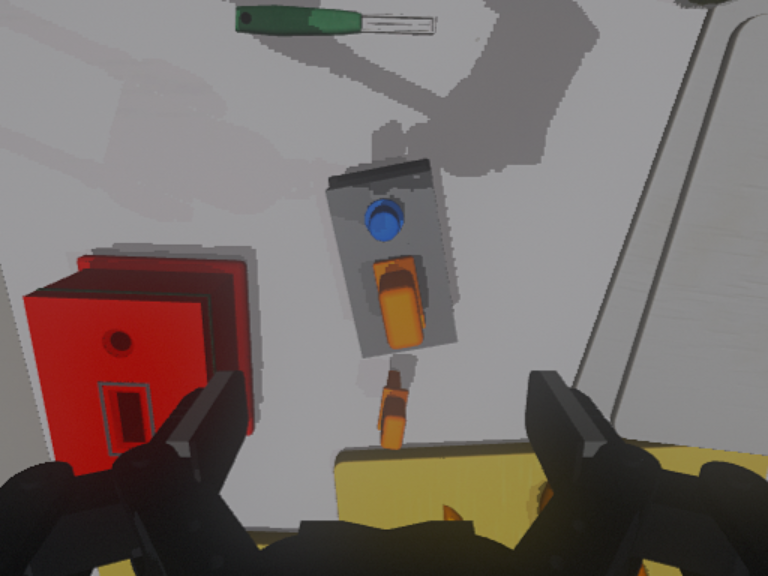

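The pin's head top is at about (384,222). The pusher's handle top runs from about (398,290) to (408,347), and the block is turned counter-clockwise by about 0.15 rad. I'll separate the brighter top faces from the sides.

Run:
```python
from h import *
import pickle
im=cv2.imread("pics/w2.png");c=pickle.load(open("w2.pkl","rb"))
print("blue V");print(im[130:164:2,240:272:2,0])
print("orange R");print(im[168:236:3,246:288:2,2])
g=cv2.cvtColor(im,cv2.COLOR_BGR2GRAY).astype(int);print("gray");print(g[120:240:8,212:308:4])
```

```text
blue V
[[100  99  98 102 111 111 111 112 111 110  71  83 109 107 107 107]
 [ 99 100 100  98 110 108 100  77  72  72  72  74  73  83 109 107]
 [100  99  99  98  88 122 164 149 110 113 113  80  75  75 106 108]
 [ 99  99  98  95 153 153 150  89  91 110 111 112  98  74  74 109]
 [ 99  98  94 156 153  80  61  64  65  64  66 111 111  95  73 110]
 [ 99  98 122 153 137  61  65  66  66  63  64  67 111 108  73 109]
 [ 98  94 153 148  59  84 119 146 149 143  99  61  77 111  92 108]
 [ 99 104 156 137  81 146 151 150 151 158 159 129  66 111 103 108]
 [ 98 102 155 119 146 151 150 149 150 156 157 160 111 111 109 107]
 [ 98 102 157  96 149 151 150 149 150 157 157 157 147 107 148 106]
 [108 108 123 120 151 149 149 149 150 157 157 156 154 104 102 106]
 [108 107 112 120 151 149 148 149 148 157 157 156 152 125 106 106]
 [108 106 109 100 159 149 149 157 157 157 157 158 144 124 105 105]
 [107 107 107 106 156 158 157 157 156 157 157 155 114 106 107 107]
 [108 108 107 108 105 155 158 158 157 158 156 113 106 107 106 106]
 [107 108 107 108 107 102 112 140 148 115  93 106 107 107 106 106]
 [107 108 107 107 108
[... 2924 characters left out ...]
53 153 148 144 105 105 102  95  94 108  59  58  58  59  59  92  73
   80 103 103 104 113 110]
 [154 154 154 153 148 103 105 105  94  94  87  62  73  80  94  95  62  73
   72 102 103 103 113 110]
 [154 154 154 153 148 142 105 104  94  94  83 110 116 115 114 113  96  81
   73 102 102 103  99 111]
 [153 154 154 154 152 147 105 105 104  93  95 105 116 115 114 115 103  91
  104 102 102 102 101 153]
 [154 153 153 153 153 153 135 104 104 104 102  81 113 115 114 114 109  78
  102 102 103 103 102 155]
 [154 154 153 153 153 153 154 104 104 102 103 101 108 113 113 115 113 100
  102 103 102 102 102 117]
 [154 154 154 154 153 154 154 122 104 104 103 103 102 102 101 101 105 131
  156 154 152 152 154 153]]
```

```bash
cat > top.py <<'E'
from h import *
def tops(im,cal):
    # pin head disk
    hsv=cv2.cvtColor(im,cv2.COLOR_BGR2HSV)
    b=((im[:,:,0]>128)&(hsv[:,:,1]>150)&(abs(hsv[:,:,0].astype(int)-115)<15)).astype(np.uint8)
    o=((im[:,:,2]>145)&(hsv[:,:,1]>150)&(hsv[:,:,0]<22)&(hsv[:,:,0]>4)).astype(np.uint8)
    for nm,m,z,k in(("pin",b,.106,7),("pusher",o,.127,9)):
        m=cv2.morphologyEx(m,cv2.MORPH_OPEN,cv2.getStructuringElement(cv2.MORPH_ELLIPSE,(k,k)))
        cs,_=cv2.findContours(m,0,cv2.CHAIN_APPROX_NONE)
        for q in cs:
            if cv2.contourArea(q)<100: continue
            pts=np.array([onz("wrist",p,z,cal)[:2] for p in q[:,0].astype(float)])
            r=cv2.minAreaRect((pts*1e4).astype(np.float32))
            print(nm,cv2.boundingRect(q),(np.array(r[0])/1e4).round(4),(np.array(r[1])/10).round(1),round(r[2],1))
E
python3 - <<'E'
from top import *
import pickle
tops(cv2.imread("pics/w2.png"),pickle.load(open("w2.pkl","rb")))
E
```

```text
pin (247, 142, 18, 19) [ 0.5399 -0.1479] [18.7 17.5] 89.7
pusher (255, 278, 15, 21) [ 0.5461 -0.2969] [26.2 14.3] 83.5
pusher (254, 192, 27, 40) [ 0.5517 -0.207 ] [22.9 42.4] 10.5
```

drive_tool(rows=[[[0,0,0],[-0.3,1.5,-3.0],6],[[0,0,0],[0,0,-3.5],6],[[0,0,0],[0,0,-3.5],5],[[0,0,0],[0,0,-3],5],[[0,0,0],[0,0,-2.5],5],[[0,0,0],[0,0,-2],5],[[0,0,0],[0,0,-1.0],5],[[0,0,0],[0,0,0],5]], force=40)

```text
clock: 3.18
position: [0.5406, -0.1462, 0.0888]
ee_rot: [-0.001, 0.707, 0.707, -0.0]
contact_force: [0.0, 0.0, 0.7]
width: 0.0497
gripper_force: 0.0
```

Run:
```python
from h import *
im,c=save("wrist","w3");im2,_=save("side","s3")
print(manip.get_state()["position"],manip.get_state()["contact_force"])
cv2.imwrite("pics/w3v.png",cv2.resize(np.hstack([im,im2[60:330,150:420][:, :].copy() if 0 else im2]),(800,300)))
```

```text
[ 0.54156101 -0.14687352  0.08993261] [0.48287938 0.81944307 0.53143879]
```

View pics/w3v.png

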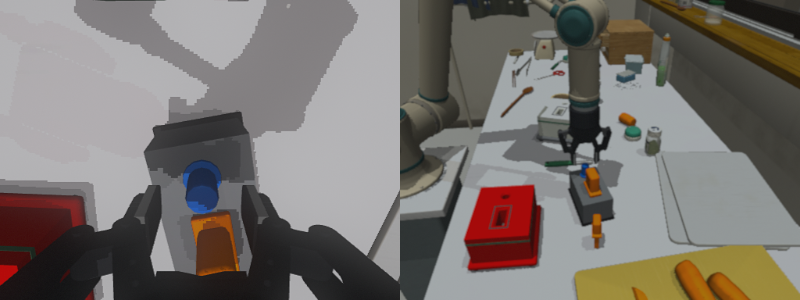

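The wrist view shows the pin's head between the fingers, its top at about (203,200) in the half-size view. I'll take one close-range check of its position before closing.

Run:
```python
from top import *
im=cv2.imread("pics/w3.png");c=eyes.get_calibration("wrist")
tops(im,c)
P=np.array([.541,-.147,.0985])
print([proj("wrist",P+[s*.025,0,.0],c).round(0) for s in(-1,0,1)])
print(im[205:275:4,230:290:3,0])
```

```text
pin (240, 258, 25, 16) [ 0.5377 -0.1541] [ 6.4 13.3] 57.2
pusher (245, 281, 15, 17) [ 0.5383 -0.1532] [6.5 7.7] 21.4
pusher (278, 278, 17, 14) [ 0.5532 -0.1511] [7.1 6.6] 0.1
[array([210., 246.]), array([258., 246.]), array([306., 246.])]
[[ 67  67  66  66  66  65  65  63  65  67  65  61  66  64  65  65  64  67
   66  66]
 [ 68  67  66  65  66  70 105 101  98  99  99  98 100 102  63  66  65  65
   66  66]
 [ 69  66  67  65 104 100 100 101  99  98 100  99  99  99  99  94  63  66
   65  67]
 [ 67  68  65 101  99 100  83  64  66  65  64  64  63 100  99  98  98  66
   67  67]
 [ 68  70 104 105 106  61  64  66  66  66  66  66  65  63  67 100  99  81
   67  68]
 [110 110 167 167  54  64  66  65  67  66  67  66  65  65  64  79 100 100
   67  65]
 [105 103 166 162  61  65  67  67  67  67  67  68  67  66  64  59 100 100
   65  64]
 [105 104 166 152  65  67  67  68  67  66  68  66  67  64  65  63  98 165
  117 117]
 [118 118 146 102  66  67  72  74  77  90  81  74  71  69  65  63 139 134
  115 116]
 [119 119 117  57  68  77 103 103 104 103 103 102 103 103  72  64  82 113
  113 116]
 [117 118 118  64  93 101 101 101 101 102 102 101 101 100 100  85  66 113
  113 115]
 [117 118 119  75 101 101 101 100 101 102 100 101 102 100  99  99  62 113
  113 114]
 [117 117 111  97  98 101 100 100 100 101  99  99 100 100  99  97  79 115
  114 114]
 [117 117 117 151 104 105 105 104  97 100  99 100  99  99  99  98  91 111
  112 112]
 [118 118 117 119 159 163 162 162 102 105 106  98  99  98  97  97 102 113
  113 112]
 [117 118 117 116 177 160 161 162 160 160 162 165  98  98  98 115 111 113
  113 112]
 [116 117 118 118 117 118 178 178 159 160 157 160 184 178  96 101  61  65
   65  65]
 [117 117 118 118 117 115 112 109  96 140 131  59  61  46  31  33  32  32
   31  31]]
```

Run:
```python
from h import *
c=eyes.get_calibration("wrist")
print(onz("wrist",(259,254.5),.106,c),onz("wrist",(259,239),.106,c),onz("wrist",(259,272),.106,c),manip.get_state()["position"])
```

```text
[ 0.54138758 -0.14786633  0.106     ] [ 0.54136384 -0.13932152  0.106     ] [ 0.54141534 -0.15785359  0.106     ] [ 0.54156101 -0.14687352  0.08993261]
```

drive_tool(rows=[[[0,0,0],[0,0,0],0],[[0,0,0],[0,0,0],0],[[0,0,0],[0,0,0],0],[[0,0,0],[0,0,0],0],[[0,0,0],[0,0,0],0]], force=40)

```text
clock: 3.9
position: [0.541, -0.147, 0.0891]
ee_rot: [0.0, 0.707, 0.707, 0.0]
contact_force: [0.6, 0.4, -0.4]
width: -0.0006
gripper_force: 0.0
```

The fingers closed completely, so I'll look.

Run:
```python
from h import *
im,c=save("wrist","w4");im2,_=save("side","s4");im3,_=save("scene","c4")
a=cv2.resize(im,(512,384));b=cv2.resize(im2[190:310,190:310],(288,288));d=cv2.resize(im3[170:290,240:360],(288,288))
cv2.imwrite("pics/v4.png",np.hstack([np.vstack([a,np.zeros((192,512,3),np.uint8)]),np.vstack([b,d])]))
```

```text
(no output)
```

View pics/v4.png

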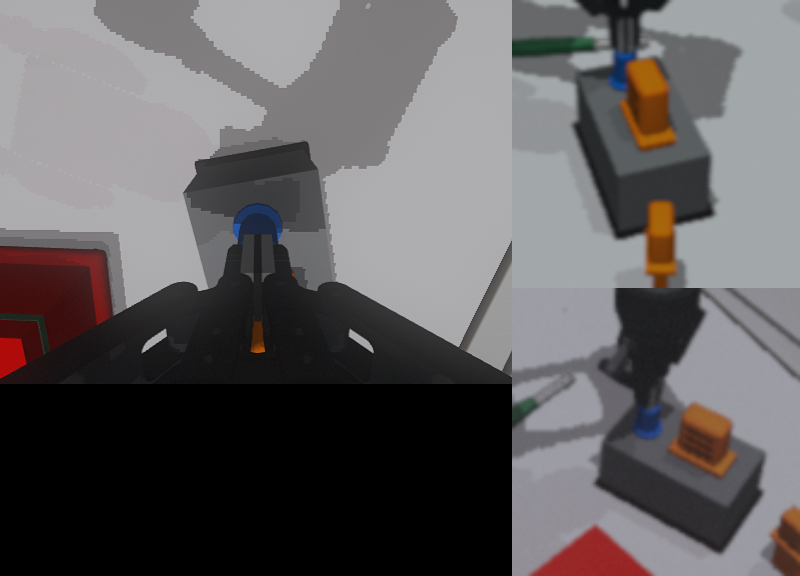

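The fingers are shut with their tips at about (258,236). In the side and scene crops they end near the top of the pin's head. I'll project the expected points into the side and scene views.

Run:
```python
from h import *
im2=cv2.imread("pics/s4.png");im3=cv2.imread("pics/c4.png")
for n,f,x0,y0 in(("side",im2,190,190),("scene",im3,240,170)):
    for p in((.541,-.147,.078),(.541,-.147,.106),(.541,-.148,.074),(.552,-.207,.127)):print(n,p,proj(n,p).round(1))
    hsv=cv2.cvtColor(f,cv2.COLOR_BGR2HSV);m=cv2.inRange(hsv,(100,120,40),(130,255,255));
    cs,_=cv2.findContours(m,0,1)
    for q in cs:
        r=cv2.boundingRect(q)
        if cv2.contourArea(q)>30:print(r)
s=manip.get_state();print(s["qpos"],s["width"],s["gripper_force"])
for row in(225,230,236,240): print(row,onz("wrist",(258,row),.078),onz("wrist",(258,row),.106))
```

```text
side (0.541, -0.147, 0.078) [236.6 220.7]
side (0.541, -0.147, 0.106) [236.4 210.3]
side (0.541, -0.148, 0.074) [236.6 222.4]
side (0.552, -0.207, 0.127) [245.3 219.7]
(230, 211, 11, 17)
scene (0.541, -0.147, 0.078) [295.3 225. ]
scene (0.541, -0.147, 0.106) [296.  217.2]
scene (0.541, -0.148, 0.074) [295.5 226.3]
scene (0.552, -0.207, 0.127) [319.8 222.7]
(291, 219, 12, 14)
[-3.89461010e-01  3.52363241e-01  1.72469065e+00  3.11982799e-05
  1.06456412e+00 -3.89464255e-01] 8.175723472524896e-05 0.0
225 [ 0.54037558 -0.1439475   0.078     ] [ 0.54032906 -0.13162044  0.106     ]
230 [ 0.54037992 -0.14709855  0.078     ] [ 0.54033268 -0.13425352  0.106     ]
236 [ 0.54038519 -0.1509225   0.078     ] [ 0.54033708 -0.13744889  0.106     ]
240 [ 0.54038873 -0.15349807  0.078     ] [ 0.54034004 -0.13960109  0.106     ]
```

Run:
```python
from h import *
g=cv2.cvtColor(cv2.imread("pics/s3.png"),cv2.COLOR_BGR2GRAY)
print(np.arange(214,262,2));
for r in range(196,232,1):print(r,g[r,214:262:2])
for x in(.516,.566):
  for z in(.078,.088,.098,.108):print(x,z,proj("side",(x,-.158,z)).round(1))
```

```text
[214 216 218 220 222 224 226 228 230 232 234 236 238 240 242 244 246 248
 250 252 254 256 258 260]
196 [ 95  85  37  23  27  60 102 137 160 166 166 166 166 166 166 166 163  98
  53  52  53 148 167 167]
197 [104 100  54  23  43  64 101 116 130 157 166 167 167 165 166 166 163  87
  51  53  54 149 167 166]
198 [104 102  64  24  55  67 100 104 108 127 157 160 167 166 166 167 162  82
  53  52  52 149 166 166]
199 [104 103  65  24  59  68 101 103 102 107 124 129 157 160 166 166 162  82
  52  53  53 148 167 166]
200 [104 103  65  25  58  68 100 103 103 103 104 107 124 129 157 160 162  82
  53  53  53 148 166 166]
201 [103 102  65  24  58  68 114 118 117 103 103 103 105 107 123 129 152  78
  53  54  54 149 167 166]
202 [104 103  67  25  58  77 150 154 151 121 110 102 103 104 105 108 120  61
  54  54  51 148 167 166]
203 [104 104  75  25  62  81 161 166 165 155 136 118 109 109 107 109 105  55
  56  54  42 135 161 166]
204 [ 99 101  77  27  61  83 162 166 166 163 156 147 125 117 113 117 109  61
  56  54  39 109 130 157]
205 [ 75  82  68  30  63  81 152 154 149 146 140 135 123 116 120 115 110  
[... 2214 characters left out ...]
83  84  91  94  93  78  63  59  50  43  78 103 111 109
 108 104  91  94  98 105]
228 [166 131  49  74  85  90  93  93  93  90  84  75  54  40  66  95 107 104
  99  91  78  92  96 104]
229 [167 135  50  73  91  92  93  93  94  93  93  88  57  43  55  86  97  91
  83  75  70  91  95 102]
230 [167 138  49  65  92  93  93  93  93  93  93  90  57  43  49  73  80  76
  72  67  68  91  94  99]
231 [167 137  51  60  92  93  93  93  94  93  93  91  54  43  48  66  71  71
  68  67  67  92  93  97]
0.516 0.078 [225.5 224.8]
0.516 0.088 [225.4 221.1]
0.516 0.098 [225.2 217.4]
0.516 0.108 [225.1 213.6]
0.566 0.078 [248.7 222.9]
0.566 0.088 [248.7 219.3]
0.566 0.098 [248.8 215.6]
0.566 0.108 [248.8 211.8]
```

Both views agree: the fingertips are really about 28 mm higher than the TCP figures suggest, so the fingers closed above the head. I'll open and go 2 cm lower while watching the force.

drive_tool(rows=[[[0,0,0],[0,0,0],5],[[0,0,0],[0,0,0],5],[[0,0,0],[0,0,0],5],[[0,0,0],[0,0,-0.7],5],[[0,0,0],[0,0,-0.7],5],[[0,0,0],[0,0,-0.6],5],[[0,0,0],[0,0,0],5]])

```text
clock: 4.92
position: [0.5405, -0.1468, 0.0683]
ee_rot: [-0.001, 0.707, 0.707, -0.0]
contact_force: [-0.5, -0.3, -0.0]
width: 0.0496
gripper_force: 0.0
```

drive_tool(rows=[[[0,0,0],[0,0,0],0],[[0,0,0],[0,0,0],0],[[0,0,0],[0,0,0],0],[[0,0,0],[0,0,0],0]])

```text
clock: 5.42
position: [0.5413, -0.1471, 0.0695]
ee_rot: [0.0, 0.707, 0.707, 0.0]
contact_force: [-0.3, 0.3, 2.9]
width: 0.0206
gripper_force: 39.1
```

drive_tool(rows=[[[0,0,0],[0,0,2],0],[[0,0,0],[0,0,4],0],[[0,0,0],[0,0,4],0],[[0,0,0],[0,0,2],0],[[0,0,0],[0,2,1],0],[[0,0,0],[-0.4,4,0],0],[[0,0,0],[-0.5,5,0],0],[[0,0,0],[-0.5,5,0],0]])

```text
clock: 6.42
position: [0.5256, 0.0157, 0.1981]
ee_rot: [-0.001, 0.707, 0.707, -0.0]
contact_force: [1.3, -0.0, -1.7]
width: 0.0204
gripper_force: 39.2
```

drive_tool(rows=[[[0,0,0],[-0.5,5,0],0],[[0,0,0],[-0.5,5,0],0],[[0,0,0],[-0.5,5,0],0],[[0,0,0],[-0.4,5,0],0],[[0,0,0],[-0.1,4.2,0],0],[[0,0,0],[0,0,-3],0],[[0,0,0],[0,0,0],0],[[0,0,0],[0,0,0],0]])

```text
clock: 7.42
position: [0.5066, 0.2552, 0.1692]
ee_rot: [-0.0, 0.707, 0.707, -0.0]
contact_force: [-0.1, -0.4, 0.4]
width: 0.0201
gripper_force: 39.2
```

Run:
```python
from h import *
im,c=save("wrist","w5");im2,_=save("side","s5");im3,_=save("scene","c5")
s=manip.get_state();print(s["position"],s["width"],s["gripper_force"])
for n in("side","scene","wrist"):print(n,proj(n,(.507,.2545,.1)),proj(n,(.507,.2545,.11)))
u,v=proj("side",(.507,.2545,.11)).astype(int);b=cv2.resize(im2[v-45:v+45,u-60:u+60],(400,300),interpolation=cv2.INTER_CUBIC);print(u-60,v-45)
u,v=proj("scene",(.507,.2545,.11)).astype(int);d=cv2.resize(im3[v-45:v+45,u-60:u+60],(400,300),interpolation=cv2.INTER_CUBIC);print(u-60,v-45)
a=cv2.resize(im,(400,300));cv2.imwrite("pics/v5.png",np.vstack([np.hstack([b,d]),np.hstack([a,a*0])]))
```

```text
[0.50760111 0.25484792 0.17013163] 0.0202385023436289 39.21424984931946
side [210.24531028 131.95883372] [210.08557267 128.88462428]
scene [178.45879977 147.42800818] [178.00337159 144.60976698]
wrist [257.80759951 197.54601682] [257.83714057 201.99146613]
150 83
118 99
```

View pics/v5.png

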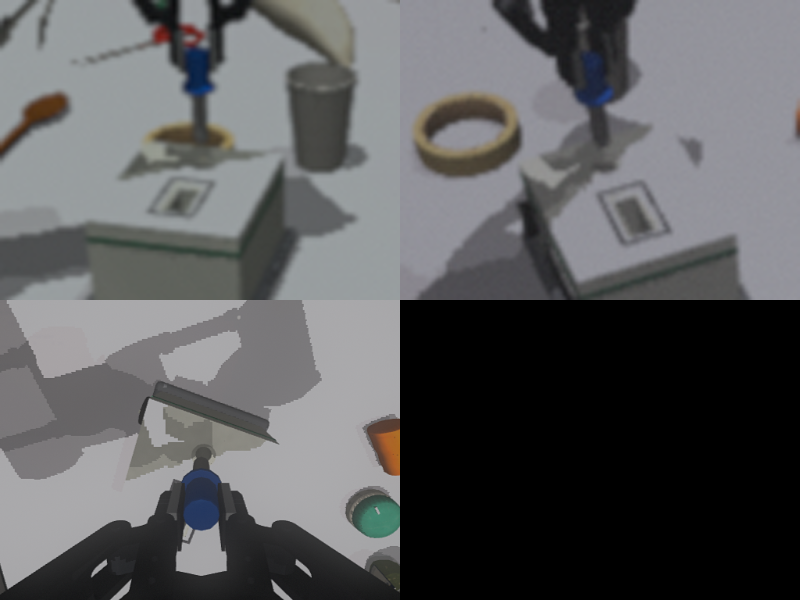

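The pin is held upright just above the bore. The bore is visible at about (203,153) in the wrist panel and the tip at (201,166). I'll measure the remaining offset in the wrist image.

Run:
```python
from h import *
im=cv2.imread("pics/w5.png");g=cv2.cvtColor(im,cv2.COLOR_BGR2GRAY)
print("     ",np.arange(238,284,2))
for r in range(178,226,2):print(r,g[r,238:284:2])
c=eyes.get_calibration("wrist");t=manip.get_state()["position"];print(t)
for z in(.12,.11,.1):print(z,proj("wrist",(t[0],-.001+t[1],z),c))
```

```text
[238 240 242 244 246 248 250 252 254 256 258 260 262 264 266 268 270 272
 274 276 278 280 282]
178 [116 115 115 116 115 116 114 113 114 113 114 113 113 113 113 111 111 136
 133 135 135 135 136]
180 [114 114 114 115 115 115 113 114 114 114 113 113 113 112 111 111 110 136
 134 134 134 135 136]
182 [114 114 114 115 114 114 113 113 113 113 114 113 113 113 112 111 110 135
 134 134 133 135 135]
184 [113 113 113 114 113 114 113 113 113 110 101  99  96 107 111 112 110 134
 134 132 134 135 135]
186 [113 114 112 113 113 112 113  98  89  90  90  91  90  90  89  98 110 117
 133 133 135 135 136]
188 [113 112 113 113 113 113  95  92  91  83  77  77  78  88 106 106  91 119
 134 134 135 136 136]
190 [113 113 112 112 113  95  93  91  73  77  77  78  78  76  74 105 106  99
 135 135 135 135 137]
192 [112 112 112 113 103  93  93  78  75  76  77  77  77  77  75  76 106 106
 113 136 135 136 136]
194 [113 114 113 112  93  95  89  76  75  76  77  77  77  77  75  74  96 107
 105 136 136 137 137]
196 [113 113 114 112  96  97  86  75  76  76  78  77  77  77  76  74  82 107
 104 125 136 137 137]
198 [113 113 11
[... 803 characters left out ...]
59  63  64  64  64  63  63  63  62  59 128 167 167
 167 167 167 167 168]
216 [167 166 167 168 154  60  56  55  52  53  53  53  53  58  60 126 169 167
 166 167 167 166 167]
218 [166 167 169 119  47  53  54  55  62  67  64  62  59  56  53  49 105 169
 167 166 167 167 167]
220 [167 168  88  53  61  64  62  61  62  62  61  61  61  63  64  64  55  63
 169 168 167 167 167]
222 [154  44  58  63  62  62  63  62  62  62  61  61  62  61  61  62  64  61
  47 142 170 167 168]
224 [ 48  61  63  62  61  61  60  61  62  60  60  60  63  61  62  62  62  62
  62  52  87 171 167]
[0.50760111 0.25484792 0.17013163]
0.12 [258.73060286 207.6936217 ]
0.11 [258.66328231 202.83627009]
0.1 [258.60125939 198.36115601]
```

drive_tool(rows=[[[0,0,0],[0.2,0,-1],0],[[0,0,0],[0,0,-1],0],[[0,0,0],[0,0,-0.6],0],[[0,0,0],[0,0,-0.6],0],[[0,0,0],[0,0,0],0]])

```text
clock: 8.2
position: [0.5087, 0.2548, 0.1365]
ee_rot: [-0.0, 0.707, 0.707, -0.001]
contact_force: [0.3, 1.4, -1.5]
width: 0.0202
gripper_force: 39.2
```

drive_tool(rows=[[[0,0,0],[0,0,-0.8],0],[[0,0,0],[0,0,-0.8],0],[[0,0,0],[0,0,-0.8],0],[[0,0,0],[0,0,-0.8],0],[[0,0,0],[0,0,0],0]])

```text
clock: 8.82
position: [0.5084, 0.2548, 0.1042]
ee_rot: [-0.0, 0.707, 0.707, -0.001]
contact_force: [-0.0, 0.2, -0.5]
width: 0.0209
gripper_force: 39.2
```

drive_tool(rows=[[[0,0,0],[0,0,-0.2],0],[[0,0,0],[0,0,-0.2],0],[[0,0,0],[0,0,-0.1],0],[[0,0,0],[0,0,0],0]])

```text
clock: 9.32
position: [0.509, 0.255, 0.1001]
ee_rot: [0.0, 0.707, 0.707, 0.0]
contact_force: [0.3, -0.2, -0.9]
width: 0.0204
gripper_force: 39.2
```

drive_tool(rows=[[[0,0,0],[0,0,-0.1],0],[[0,0,0],[0,0,-0.1],0],[[0,0,0],[0,0,0],0]])

```text
clock: 9.7
position: [0.5092, 0.2551, 0.0994]
ee_rot: [0.0, 0.707, 0.707, 0.001]
contact_force: [-1.5, -0.9, 6.4]
width: 0.0204
gripper_force: 39.9
```

drive_tool(rows=[[[0,0,0],[0,0,0],6],[[0,0,0],[0,0,0],6],[[0,0,0],[0,0,0],6],[[0,0,0],[0,0,2],6],[[0,0,0],[0,0,4],8.54],[[0,0,0],[0,0,5],8.54],[[0,0,0],[-0.5,0,3],8.54],[[0,0,0],[0,0,0],8.54]])

```text
clock: 10.7
position: [0.5053, 0.2556, 0.2408]
ee_rot: [0.001, 0.707, 0.707, 0.003]
contact_force: [-0.1, -1.1, -0.1]
width: 0.0853
gripper_force: 0.0
```

Run:
```python
from h import *
im2,_=save("side","s6");im3,_=save("scene","c6");im,c=save("wrist","w6")
import pickle;pickle.dump(c,open("w6.pkl","wb"))
s=manip.get_state();print(s["position"])
b=cv2.resize(im2[83:173,150:270],(400,300),interpolation=cv2.INTER_CUBIC)
d=cv2.resize(im3[99:189,118:238],(400,300),interpolation=cv2.INTER_CUBIC)
a=cv2.resize(im,(400,300));cv2.imwrite("pics/v6.png",np.vstack([np.hstack([b,d]),np.hstack([a,a*0])]))
hs=cv2.cvtColor(im2,cv2.COLOR_BGR2HSV);m=cv2.inRange(hs,(100,120,40),(130,255,255))
for q in cv2.findContours(m,0,1)[0]:
    if cv2.contourArea(q)>20:print(cv2.boundingRect(q))
P=lambda z,dy:proj("side",(.5085,.254+dy,z)).round(1)
print("home: flange front bottom",P(.1,-.015),"head top back",P(.136,.011))
```

```text
[0.5033062  0.25468288 0.23664805]
(207, 120, 8, 13)
home: flange front bottom [211.  134.2] head top back [210.  119.3]
```

View pics/v6.png

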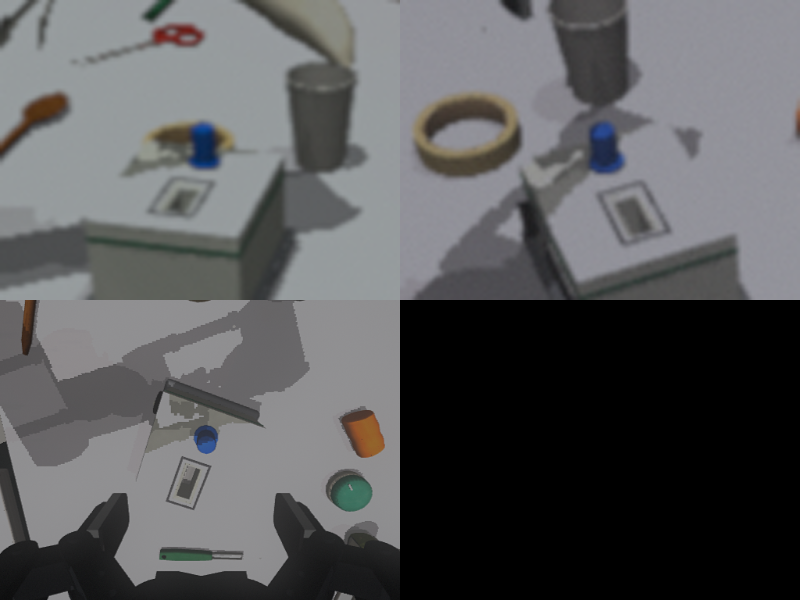

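The pin is home: its blue blob spans rows 120–133 in the side view, as predicted, and it stands upright and free in all three views. Now to the pusher, with a 0.18 rad turn.

drive_tool(rows=[[[0,0,0.0225],[0.6,-5.75,0],8],[[0,0,0.0225],[0.6,-5.75,0],8],[[0,0,0.0225],[0.6,-5.75,0],8],[[0,0,0.0225],[0.6,-5.75,0],8],[[0,0,0.0225],[0.6,-5.75,0],8],[[0,0,0.0225],[0.6,-5.75,0],8],[[0,0,0.0225],[0.6,-5.75,0],8],[[0,0,0.0225],[0.6,-5.75,0],8]])

```text
clock: 11.85
position: [0.5513, -0.2066, 0.236]
ee_rot: [-0.002, 0.641, 0.768, -0.0]
contact_force: [0.5, 0.4, 0.4]
width: 0.0802
gripper_force: 0.0
```

drive_tool(rows=[[[0,0,0],[0,0,0],8],[[0,0,0],[0,0,0],8]])

```text
clock: 12.1
position: [0.5512, -0.2046, 0.2363]
ee_rot: [-0.002, 0.641, 0.767, -0.0]
contact_force: [0.6, 0.9, 0.3]
width: 0.0801
gripper_force: 0.0
```

Run:
```python
from top import *
im,c=save("wrist","w7");s=manip.get_state();print(s["position"])
from scipy.spatial.transform import Rotation as R
q=s["ee_rot"];print(R.from_quat([q[1],q[2],q[3],q[0]]).as_matrix()[:,1])
tops(im,c)
```

```text
[ 0.55138478 -0.20394919  0.23678098]
[ 0.98380262  0.17924498 -0.00190882]
pusher (225, 263, 20, 26) [ 0.5449 -0.2993] [27.1 14.5] 81.4
pusher (245, 165, 27, 45) [ 0.5515 -0.2085] [22.7 40.4] 11.0
```

drive_tool(rows=[[[0,0,0],[0,-0.4,-2.5],6.5],[[0,0,0],[0,0,-3],6.5],[[0,0,0],[0,0,-3],6],[[0,0,0],[0,0,-2.5],6],[[0,0,0],[0,0,-2],6],[[0,0,0],[0,0,-1.2],6],[[0,0,0],[0,0,-1.0],6],[[0,0,0],[0,0,0],6]])

```text
clock: 13.15
position: [0.5518, -0.2085, 0.0858]
ee_rot: [-0.0, 0.64, 0.768, -0.0]
contact_force: [-0.6, -0.4, 0.7]
width: 0.0599
gripper_force: 0.0
```

drive_tool(rows=[[[0,0,0],[0,0,0],0],[[0,0,0],[0,0,0],0],[[0,0,0],[0,0,0],0],[[0,0,0],[0,0,0],0],[[0,0,0],[0,0,0],0]], force=70)

```text
clock: 13.78
position: [0.5528, -0.2095, 0.0871]
ee_rot: [0.001, 0.641, 0.768, 0.0]
contact_force: [1.0, -0.0, 6.2]
width: 0.0244
gripper_force: 70.4
```

drive_tool(rows=[[[0,0,0],[0,0,2],0],[[0,0,0],[0,0,3.5],0],[[0,0,0],[0,0,4],0],[[0,0,0],[0,0,3],0],[[0,0,0],[0,1,2],0],[[0,0,-0.05],[-0.6,3.5,0],0],[[0,0,-0.075],[-0.8,5,0],0],[[0,0,-0.075],[-0.9,5,0],0]])

```text
clock: 14.78
position: [0.5282, -0.0628, 0.2304]
ee_rot: [-0.001, 0.715, 0.699, -0.0]
contact_force: [0.8, 0.9, -0.6]
width: 0.0247
gripper_force: 69.6
```

drive_tool(rows=[[[0,0,-0.075],[-0.9,5,0],0],[[0,0,-0.075],[-0.9,5,0],0],[[0,0,-0.075],[-0.9,5,0],0],[[0,0,-0.07],[-0.9,5,0],0],[[0,0,-0.03],[-0.6,3.5,0],0],[[0,0,0],[-0.1,2,0],0],[[0,0,0],[0,0,0],0],[[0,0,0],[0,0,0],0]])

```text
clock: 15.78
position: [0.4858, 0.1901, 0.2307]
ee_rot: [0.0, 0.818, 0.575, -0.001]
contact_force: [0.8, -0.4, -1.4]
width: 0.0246
gripper_force: 69.6
```

Run:
```python
from h import *
im2,_=save("side","s8");im3,_=save("scene","c8");im,c=save("wrist","w8")
import pickle;pickle.dump(c,open("w8.pkl","wb"))
s=manip.get_state();print(s["position"],s["width"])
from scipy.spatial.transform import Rotation as R
q=s["ee_rot"];print(R.from_quat([q[1],q[2],q[3],q[0]]).as_matrix()[:,1])
b=cv2.resize(im2[83:173,150:270],(400,300),interpolation=cv2.INTER_CUBIC)
d=cv2.resize(im3[99:189,118:238],(400,300),interpolation=cv2.INTER_CUBIC)
a=cv2.resize(im,(400,300));e=cv2.resize(im[150:300,160:360],(400,300));cv2.imwrite("pics/v8.png",np.vstack([np.hstack([b,d]),np.hstack([a,e])]))
```

```text
[0.48612437 0.18995145 0.23098969] 0.02512775646229997
[ 9.40611919e-01 -3.39483746e-01 -6.45971888e-05]
```

View pics/v8.png

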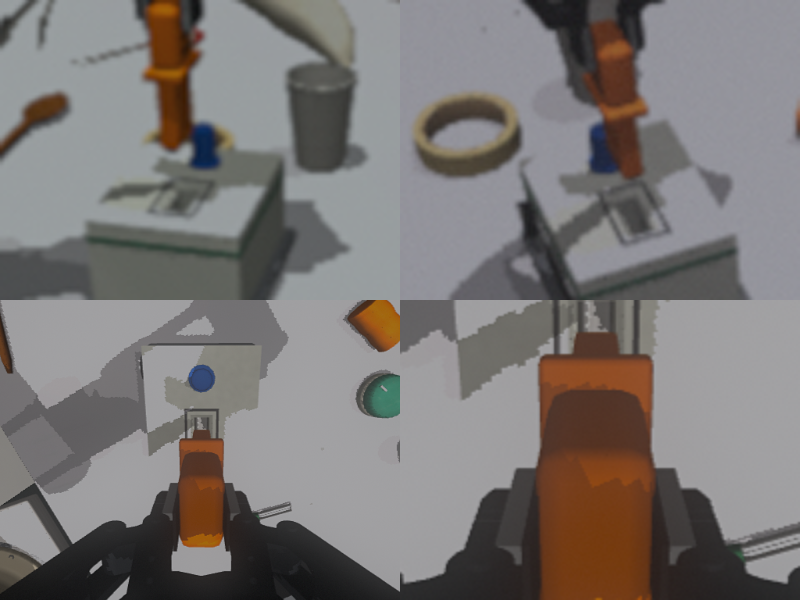

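The pusher is held upright above the slot. In the wrist crop the blade (574–618), collar (540–652) and trim (556–638) share a centre at about 596–597, so x and yaw are good. Next I'll check y along the slot.

Run:
```python
from h import *
import pickle;c=pickle.load(open("w8.pkl","rb"));im=cv2.imread("pics/w8.png")
t=np.array([.4861,.190]);yd=np.array([.339,.941])
P=lambda d,z:proj("wrist",(*(t+yd*d),z),c).round(1)
print("collar edge (TCP-centred)",P(.029,.222),P(.030,.222),P(.031,.222),"blade",P(.022,.154),P(.023,.154),"foot",P(.0195,.150))
print("trim top edge for slot centred at TCP",P(.034,.1),P(.035,.1))
print("col258/250/266 gray");g=cv2.cvtColor(im,cv2.COLOR_BGR2GRAY)
for r in range(134,190):print(r,g[r,[230,236,246,252,258,264,270,280]],im[r,258])
print(g[155:165,232:284:1][0])
hs=cv2.cvtColor(im,cv2.COLOR_BGR2HSV);m=cv2.inRange(hs,(90,120,40),(130,255,255))
for q in cv2.findContours(m,0,1)[0]:
    if cv2.contourArea(q)>60:print("pin",cv2.boundingRect(q),proj("wrist",(.5085,.254,.136),c))
```

```text
collar edge (TCP-centred) [260.  181.9] [260.  180.1] [260.  178.4] blade [259.4 165.8] [259.4 164.5] foot [259.3 167.7]
trim top edge for slot centred at TCP [259.1 139.1] [259.1 138. ]
col258/250/266 gray
134 [132 131 130 130 129 131 130 130] [122 130 131]
135 [133 130 132 130 130 131 131 131] [123 130 131]
136 [133 130 162 130 129 131 131 132] [122 130 131]
137 [134 131 161 130 130 133 133 132] [123 130 131]
138 [132 129 125 130 131 131 131 131] [124 131 132]
139 [133  86  72  74  73  74  74 105] [73 73 74]
140 [154  71  60  61  61  62  62 108] [61 60 62]
141 [160  77  64  67  66  66  67 121] [66 66 67]
142 [159  95  88 100  99 100 101 121] [ 95  99 101]
143 [159  95 134 132 132 135 133 120] [125 133 134]
144 [159  95 132 129 130 132 130 120] [123 130 133]
145 [159  94 130 129 130 132 130 120] [123 131 131]
146 [159  86 130 127 129 130 130 121] [122 129 130]
147 [160  87 110 108 108 109 105 121] [102 108 110]
148 [149  88 112 111 110 109 107 121] [103 110 111]
149 [151  87 112 112 108 107 107 121] [103 108 110]
150 [149  87 113 116  96  92 108 122] [92 95 98]
151 [108  89 113 123 
[... 1420 characters left out ...]
80 [66 85 84 83 82 83 84 85] [ 38  69 125]
181 [78 87 87 87 87 88 88 90] [ 39  72 134]
182 [79 91 90 91 91 91 90 93] [ 38  76 141]
183 [81 95 94 94 94 94 95 95] [ 38  78 146]
184 [81 94 94 94 94 94 94 95] [ 37  78 146]
185 [80 93 93 93 94 94 94 96] [ 37  79 146]
186 [80 94 92 93 93 93 95 97] [ 35  77 146]
187 [79 93 94 93 94 93 94 95] [ 37  78 146]
188 [79 95 93 93 93 93 94 96] [ 37  77 146]
189 [79 93 92 93 93 94 94 96] [ 35  77 145]
[109 110 111 106  76  57  58  74 114 111 111 108  96  98 114 111  96  67
  68  84 106 118 144 139 143 132  84  86  84  85  87  88  82  64  66  78
 106 106 107 110 124 132 133 129 105  62  62  88 137 133 132 132]
pin (242, 83, 33, 35) [258.59343735 101.97798313]
```

Everything lines up within about half a millimetre, so I'll descend.

drive_tool(rows=[[[0,0,0],[0,0,-2],0],[[0,0,0],[0,0,-1.5],0],[[0,0,0],[0,0,-1],0],[[0,0,0],[0,0,-0.6],0],[[0,0,0],[0,0,-0.6],0],[[0,0,0],[0,0,-0.6],0],[[0,0,0],[0,0,-0.6],0],[[0,0,0],[0,0,0],0]])

```text
clock: 16.92
position: [0.4858, 0.191, 0.1617]
ee_rot: [-0.0, 0.818, 0.575, -0.0]
contact_force: [-0.0, 0.6, -1.1]
width: 0.0247
gripper_force: 69.5
```

drive_tool(rows=[[[0,0,0],[0,0,-0.7],0],[[0,0,0],[0,0,-0.7],0],[[0,0,0],[0,0,-0.7],0],[[0,0,0],[0,0,-0.6],0],[[0,0,0],[0,0,-0.6],0],[[0,0,0],[0,0,-0.5],0],[[0,0,0],[0,0,0],0]], force=90)

```text
clock: 17.8
position: [0.486, 0.1911, 0.1242]
ee_rot: [-0.0, 0.818, 0.575, 0.0]
contact_force: [-1.6, -0.1, 5.0]
width: 0.0239
gripper_force: 93.9
```

drive_tool(rows=[[[0,0,0],[0,0,-0.3],0],[[0,0,0],[0,0,-0.2],0],[[0,0,0],[0,0,-0.1],0],[[0,0,0],[0,0,0],0]])

```text
clock: 18.3
position: [0.486, 0.1911, 0.1188]
ee_rot: [0.0, 0.818, 0.575, 0.0]
contact_force: [-2.7, -0.3, 6.2]
width: 0.0245
gripper_force: 94.0
```

drive_tool(rows=[[[0,0,0],[0,0,-0.1],0],[[0,0,0],[0,0,-0.1],0],[[0,0,0],[0,0,-0.1],0],[[0,0,0],[0,0,0],0]])

```text
clock: 18.8
position: [0.4861, 0.1911, 0.1171]
ee_rot: [0.0, 0.818, 0.575, 0.001]
contact_force: [-3.8, -0.8, 13.0]
width: 0.0241
gripper_force: 95.1
```

The force jumped from 6 to 13 N at the expected height. I'll add a little more push and look.

drive_tool(rows=[[[0,0,0],[0,0,-0.1],0],[[0,0,0],[0,0,0],0],[[0,0,0],[0,0,0],0]])

```text
clock: 19.18
position: [0.4861, 0.1911, 0.1171]
ee_rot: [0.0, 0.818, 0.575, 0.001]
contact_force: [-5.5, -1.2, 19.2]
width: 0.0239
gripper_force: 95.9
```

Run:
```python
from h import *
im2,_=save("side","s9");im3,_=save("scene","c9");im,c=save("wrist","w9")
s=manip.get_state();print(s["position"],s["contact_force"],s["gripper_force"],s["width"])
b=cv2.resize(im2[83:173,150:270],(400,300),interpolation=cv2.INTER_CUBIC)
d=cv2.resize(im3[99:189,118:238],(400,300),interpolation=cv2.INTER_CUBIC)
a=cv2.resize(im,(400,300));e=cv2.resize(im[100:250,160:360],(400,300));cv2.imwrite("pics/v9.png",np.vstack([np.hstack([b,d]),np.hstack([a,e])]))
```

```text
[0.48612244 0.1911349  0.11711791] [-5.67585784 -0.64131881 18.49406925] 95.90712904930115 0.024202122059941867
```

View pics/v9.png

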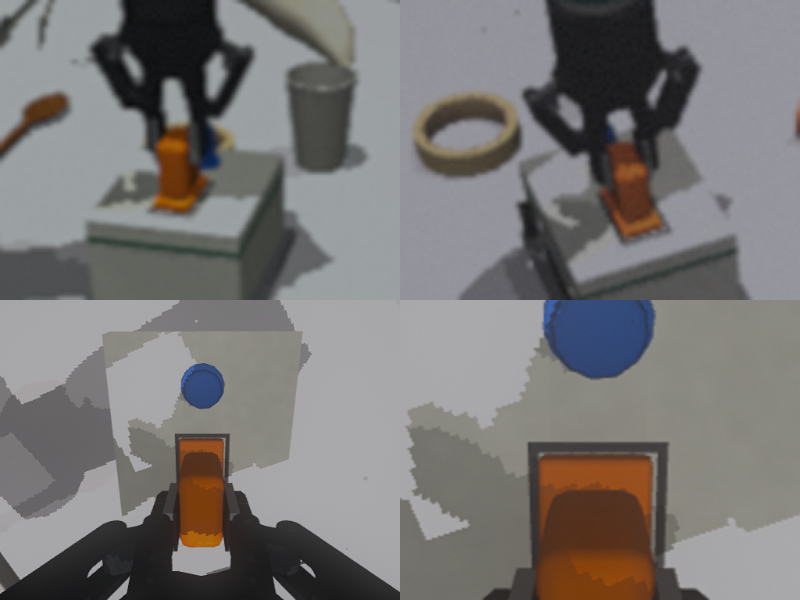

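The collar lies flat inside the slot's trim frame (wrist crop 528–668), the pin stands home with the fingers clear of it, and the arm is holding down at about 18 N. Handing in.

```bash
python3 -c "
from rig import job
print(job.sign_off())"
```

```text
the job is handed in; nothing more can be done
None
```

I handed the job in at about 19 s. The pin is home in the bore and released, and the pusher's collar is down on the slicer's top, with the gripper still holding the handle at about 18 N of push; the sign-off returned no verdict.

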